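Bolt the label-roll stand, kick its stand down and hold it upright

TASK

The blue label-roll stand on the slide has flopped forward onto its stop. First shoot its barrel bolt fully home into the keeper so the carriage cannot slide, then flip the kickstand on its back down past its over-centre spring until it sits against its stop. Then take the stand by its top tube, bring it up steadily (no swinging or dropping) until it stands upright, and finish still holding it upright by the tube so that it cannot fall back; leave the other things on the table where they are.

Things in the scene. Friction and masses are not known exactly. Their poses are not given: they have to be found in the camera images.
- bed: Aluminium bed plate fixed to the table, x -100..150, y -205..140 mm, 6 mm thick, with two rails along its y. Origin on the table below the stand's hinge line; x points away from the robot (yaw within 0.3 rad), y left. 'Bed' offsets below use this frame, carriage at 0. The keeper, a steel staple with a 16 mm mouth, 51 mm high, stands at x 117..135, y -130. Hinge knuckles 56 mm high at y +-72.
- carriage (a joint): Blue carriage plate on the rails, top 22 mm above the table, carrying bolt and frame; value in m along bed +y, 0 = bolt in line with the keeper (its start), range -0.035..0.035. It slides with about 4 N of friction until bolted; the bolt has about 2 mm of play in the keeper.
- bolt (a joint): Steel barrel bolt on the carriage: 12 mm bar along bed x at y -130, z 34 mm, in two guides 42 mm high, moved by its upright black knob. Value in m: 0 = drawn back, 0.035 = fully home in the keeper. It slides along bed +x (away from the robot) with about 2 N of friction and stays where it is left.
- bolt_knob (a point): Top centre of the bolt's knob: upright black cylinder, 16 mm diameter, 34 mm tall, top 78 mm above the table, at bed x = 35 mm + bolt value, y = -130 mm. The gripper has room to straddle it along bed x from above the 42 mm guides.
- frame: The stand: blue plate 100 mm wide, 5 mm thick, hinged on bed y at bed (0,0,40 mm). Origin on the hinge; z up the plate, x its normal on the kickstand side, y = bed y. Label roll (radius 62, 60 mm wide, axis at z 110) on the -x side. Starts leaning 0.30 rad to -x on a stop; falls back if let go, even from upright (1-4 N at the tube). With the kickstand down it stops about 0.02 rad past upright.
- tube_mid (a point): Middle of the stand's top tube: steel, 18 mm diameter, 114 mm long, along the frame's y, at frame (0,0,215 mm). Orientation as frame. Under the tube is only the thin plate (12 mm edge ribs at y +-48) down to the roll, whose top is at z 172 on the -x side.
- kickstand (a joint): Kickstand leg, 12 mm steel rod on the frame's back (+x), rad: 0 = stowed along frame +y, 1.571 = down on its stop. A spring pulls it to the nearer end, away from centre 0.785; about 2 N at the foot takes it over, then it snaps down. Pivot at frame (38,-35,115 mm). At angle a the foot is at pivot + 125 mm x (y cos a + d sin a), d = (0.325,0,-0.946) in the frame. Push from above with shut fingers.
- kick_foot (a point): Centre of the kickstand's black rubber foot, a 20 mm ball at the end of the leg, 125 mm from its pivot; an orange sleeve 17 mm in diameter covers the rod 7 to 37 mm before it.
- pulp_box: Bystander: closed brown moulded-pulp box, 212 x 90 x 50 mm, loose. Origin under its centre.
- card_stack: Bystander: banded stack of white cards, 160 x 56 x 50 mm, loose. Origin under its centre.
- black_dispenser: Bystander: black desk tape dispenser, 150 x 62 x 108 mm, loose. Origin under its centre.
- red_dispenser: Bystander: red desk tape dispenser, 150 x 62 x 108 mm, loose. Origin under its centre.
- spare_roll: Bystander: spare label roll lying flat, 110 mm in diameter, 50 mm high, loose. Origin under its centre.
- card_tray: Bystander: open brown pulp tray with cards, 226 x 116 x 28 mm, loose. Origin under its centre.

How it is judged:
By the outcome, as a careful person would: the job done as asked, in the order asked, and still so for the second after the job is handed in, while the arm keeps its last pose, push and grip.
It also fails if it takes over 67 s, if anything falls off the work surface, if the arm or the gripper's body presses on something with over 40 N, if the wrist force passes 120 N, or if a joint passes its speed limit or range.

ROBOT

A 6-joint arm with a two-finger parallel gripper is mounted at the origin on the work surface. World frame = base frame: x ahead of the robot, y to its left, z up, the work surface at z = 0. Lengths are in m, angles in rad, forces in N, time in s.
With the tool pointing down it reaches from about 0.275 to 0.85 m from the base axis. Payload 19 kg.
Tool frame: the origin (TCP) lies at the very end of the fingers, on their centre line; the grasp point (between the pads) lies 19 mm behind it (pinch_z is the distance from the TCP to the grasp point, in m); z points along the fingers, y is the line along which they close (so a half turn about z gives the same grasp; the last joint's range is limited). The gripper opens to 85 mm and grips with 20 to 120 N. Pads are 22 mm wide; open, the fingers measure 114 mm over their backs; the gripper's body (76 mm by 85 mm) begins 54 mm behind the grasp point. The pads swing forward as they close: fully open they stand 13 mm farther back than shut.
Start: joints at [-1.306, 0.15, 1.437, -0, 1.554, -0.134], TCP at [0.223, -0.53, 0.231] pointing down, gripper open.
Joint ranges: [-2.8, 2.8], [-0.68, 2.1], [0.12, 2.68], [-1.39, 4.53], [0.16, 2.79], [-2.81, 2.81]. Speed limits (rad/s): [1.89, 1.89, 2.22, 3.01, 3.01, 3.01].

INTERFACE

Orientations are given as a rotation vector (axis times angle).
In Python, from bench import goto, move_l, move_joints, set_gripper, sleep, inverse_kinematics, camera, get_calibration, Unreachable, sign_off, search_frame, pinpoint, current_clock, current_q, current_joint_velocities, current_effort, current_tool_pos, current_tool_rot, current_wrist_force, current_moment, current_grip_width, current_finger_force, pinch_z gives the robot as it stands. Calls block until the motion is done:
- goto(position, orientation): joint-space move of the TCP to a pose.
- move_l(position, max_speed=0.15, rot=None): straight line of the TCP; rot=None keeps the orientation; max_speed is the mean speed in m/s.
- move_joints(angles): joint-space move.
- set_gripper(opening): finger opening in m; the grip force is fixed at half the most; returns when the fingers have stopped.
- sleep(seconds).
- inverse_kinematics(position, orientation): joint angles nearest the present ones, or None.
- camera(name): name is "side" or "top"; returns the picture (400x640x3 uint8, red, green, blue); there is no depth.
- get_calibration(name): a dict with "fx", "fy", "cx", "cy" (pixels), "D" ([k1, k2, p1, p2, k3] as OpenCV has them; the pictures are not rectified), "camera_from_world" (4x4, takes a point from world to camera coordinates). Camera axes: x right, y down, z forward; pixel columns grow to the right and rows downward; lengths in m; the calibration is good to about 2 mm. A picture is of the moment at which its call begins. get_calibration takes no time and is no camera call.
A pose or a line that the arm cannot do raises Unreachable and nothing moves.
- sign_off(): hands the job in; it is judged then, once.
Trained networks look in the newest picture that a camera, given by its name, has taken for a name from the list of things; names that differ only in an ending like _2 or _b are one class to them, and where a whole thing is asked for, a point or a joint stands for the part that bears it (a point fixed in the world has none). Each returns a list of dicts, best first, with "conf" (0 to 1); they miss things now and then, are a little off and sometimes report something else, mostly with a low value. They report only what shows in the picture. A call takes as long as a camera call.
- search_frame(thing, camera): "xy" ([column, row] as shares, 0 to 1, of the picture: columns of its width, rows of its height, amid what is visible of it).
- pinpoint(thing, camera): "xy" ([column, row] as shares, 0 to 1, of the picture: columns of its width, rows of its height: a listed point, or the origin of a listed thing).
Readings, each from a call of its own:
- current_clock(): time.
- current_q(): joint angles.
- current_joint_velocities(): joint speeds.
- current_effort(): joint torques, N m.
- current_tool_pos(): TCP position.
- current_tool_rot(): TCP orientation.
- current_wrist_force(): force on the tool from outside, world axes, zero at the start.
- current_moment(): the same for the moment, N m.
- current_grip_width(): finger opening in m.
- current_finger_force(): force on a finger pad.
Only numpy, scipy, OpenCV 4.12 (cv2) and the standard library are available. Lean on these libraries where they do the work, as an engineer would, in place of code of your own. Each camera call takes 0.05 s, during which the arm holds its last target. There are 200 camera calls.

## Working session

There is one attempt and no reset: what is moved stays moved. The work goes in short steps, each a Python script; the robot and the scene stay as the last script left them, time stands still between calls to the robot, and variables do not carry over. Pictures are saved under pics/ and viewed, at most 10 in all, crops included, and the job is handed in when it is done.

```bash
mkdir -p pics
cat > h.py <<'E'
import numpy as np, cv2
from bench import *
def cal(n):
    c=get_calibration(n); K=np.array([[c['fx'],0,c['cx']],[0,c['fy'],c['cy']],[0,0,1]]); return K,np.array(c['D'],float),np.array(c['camera_from_world'])
def ray(n,xy):
    K,D,T=cal(n); p=np.array(xy,float)*[640,400]
    u=cv2.undistortPoints(p.reshape(1,1,2),K,D).ravel()
    R=T[:3,:3]; return -R.T@T[:3,3], R.T@np.array([u[0],u[1],1])
def atz(n,xy,z):
    o,d=ray(n,xy); return o+d*(z-o[2])/d[2]
def tri(a,b):
    (o1,d1),(o2,d2)=ray('top',a),ray('side',b)
    d1=d1/np.linalg.norm(d1);d2=d2/np.linalg.norm(d2)
    s=np.linalg.lstsq(np.c_[d1,-d2],o2-o1,rcond=None)[0]
    p,q=o1+s[0]*d1,o2+s[1]*d2; return (p+q)/2,np.linalg.norm(p-q)
def proj(n,P):
    K,D,T=cal(n); r,_=cv2.Rodrigues(T[:3,:3]); return cv2.projectPoints(np.atleast_2d(np.array(P,float)),r,T[:3,3],K,D)[0].reshape(-1,2)
E
python3 - <<'E'
from h import *
np.set_printoptions(precision=4,suppress=True)
for n in('top','side'):
    im=camera(n); cv2.imwrite(f'pics/{n}0.png',im[...,::-1])
    T=cal(n)[2]; print(n,-T[:3,:3].T@T[:3,3])
pts={}
for t in ['bed','bolt_knob','tube_mid','kick_foot','frame','carriage','kickstand','pulp_box','card_stack','black_dispenser','red_dispenser','spare_roll','card_tray']:
    r={n:pinpoint(t,n) for n in('top','side')}
    print(t,{n:[(np.round(np.array(x['xy'])*[640,400],1),round(x['conf'],2)) for x in r[n][:2]] for n in r})
    if r['top'] and r['side']: print('   tri',*tri(r['top'][0]['xy'],r['side'][0]['xy']))
print(current_clock(),pinch_z() if callable(pinch_z) else pinch_z, current_tool_rot())
E
```

```text
top [0.3233 0.0018 1.4085]
side [0.132  0.6303 0.7399]
bed {'top': [(array([329. , 209.4]), 0.75)], 'side': [(array([337.6, 234.9]), 0.97), (array([341.2, 186.2]), 0.28)]}
   tri [ 0.5212 -0.0213  0.0075] 0.00627962687533568
bolt_knob {'top': [(array([365.1, 185.8]), 0.51)], 'side': [(array([341.1, 186.5]), 0.5)]}
   tri [ 0.5909 -0.1458  0.0711] 0.0008978093904210373
tube_mid {'top': [(array([334.7, 215.4]), 0.84)], 'side': [(array([365.7, 169.8]), 0.56)]}
   tri [ 0.4644 -0.0366  0.2408] 0.007303153082214097
kick_foot {'top': [(array([301.8, 203.6]), 0.54), (array([433.9, 237.3]), 0.51)], 'side': [(array([325.6, 210. ]), 0.77)]}
   tri [0.512  0.0646 0.1653] 0.007373870557394951
frame {'top': [(array([331.3, 205.6]), 0.79), (array([274.2, 163.4]), 0.46)], 'side': [(array([337.3, 223.3]), 0.63)]}
   tri [ 0.5289 -0.0292  0.0416] 0.004430453650039338Traceback (most recent call last):
  File "<stdin>", line 8, in <module>
ValueError: it knows: bed, black_dispenser, bolt_knob, card_stack, card_tray, frame, kick_foot, pulp_box, red_dispenser, spare_roll, tube_mid
```

View pics/top0.png

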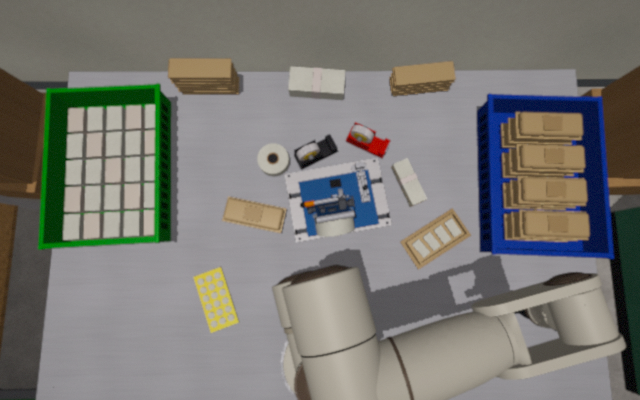

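View pics/side0.png

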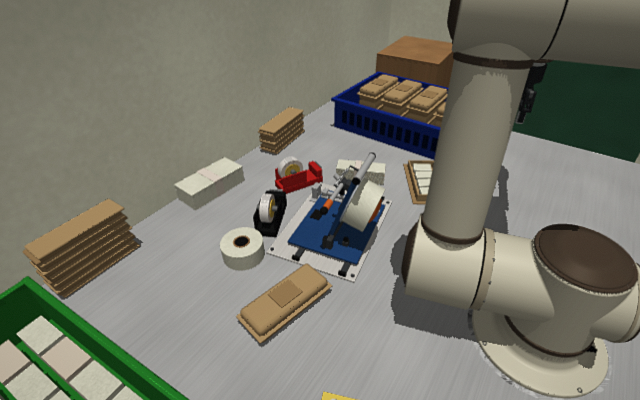

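The top view shows the bed centred near (335,200), yawed slightly, with the roll and tube at (333,215) and the bolt at (365,185). The side view shows the tube near (365,165), the orange sleeve at (330,200) and the stand leaning towards the robot. Next I'll fit one bed pose to all the detections and overlay it on the pictures.

```bash
cat >> h.py <<'E'
def bed_to_w(p,P):
    x,y,w=p[:3]; c,s=np.cos(w),np.sin(w); P=np.atleast_2d(P); return P@np.array([[c,-s,0],[s,c,0],[0,0,1]]).T+[x,y,0]
def fr_to_bed(P,th): # th lean to +x
    c,s=np.cos(th),np.sin(th); return np.atleast_2d(P)@np.array([[c,0,s],[0,1,0],[-s,0,c]]).T+[0,0,.04]
def foot(a): return np.array([.038,-.035,.115])+.125*(np.array([0,1,0])*np.cos(a)+np.array([.325,0,-.946])*np.sin(a))
def pt(t,th=-.3,b=0,a=0):
    return {'bed':[0,0,0],'bolt_knob':[.035+b,-.13,.078],'frame':[0,0,.04],'tube_mid':fr_to_bed([0,0,.215],th)[0],'kick_foot':fr_to_bed(foot(a),th)[0]}[t]
E
python3 - <<'E'
from h import *
from scipy.optimize import least_squares
np.set_printoptions(precision=4,suppress=True)
obs=[]
for k in range(3):
  for n in('top','side'):
    im=camera(n)
    for t in ['bed','bolt_knob','tube_mid','kick_foot','frame']:
      for x in pinpoint(t,n)[:1]: obs.append((n,t,np.array(x['xy'])*[640,400]))
def f(p): return np.concatenate([proj(n,bed_to_w(p,pt(t)))[0]-u for n,t,u in obs])
s=least_squares(f,[.53,-.025,.15],loss='soft_l1'); p=s.x; print(p)
for (n,t,u),r in zip(obs,f(p).reshape(-1,2)): print(n,t,r.round(1))
# bed corners / keeper overlay
C=[[-.1,-.205,.006],[.15,-.205,.006],[.15,.14,.006],[-.1,.14,.006]]
for n,(x0,y0,x1,y1) in {'top':(270,145,410,250),'side':(250,130,410,290)}.items():
    im=camera(n)[...,::-1]; k=5 if n=='top' else 3.7
    z=cv2.resize(im[y0:y1,x0:x1],None,fx=k,fy=k,interpolation=cv2.INTER_CUBIC)
    cv2.imwrite(f'pics/{n}1raw.png',z)
    q=lambda P:tuple(((proj(n,bed_to_w(p,P))[0]+.5-[x0,y0])*k).astype(int).tolist())
    for i in range(4): cv2.line(z,q(C[i]),q(C[(i+1)%4]),(0,255,0),1)
    for t in ['bed','bolt_knob','tube_mid','kick_foot']: cv2.circle(z,q(pt(t)),4,(255,0,255),1)
    for y in(-.057,.057): cv2.circle(z,q(fr_to_bed([0,y,.215],-.3)[0]),4,(0,255,255),1)
    cv2.circle(z,q([.126,-.13,.051]),4,(0,255,255),1)
    cv2.imwrite(f'pics/{n}1.png',z)
print(current_clock(),current_tool_rot())
try: print(pinch_z())
except Exception: print(pinch_z)
E
```

```text
[ 0.5282 -0.0245  0.2034]
top bed [ 1.1 -1.4]
top bolt_knob [0.2 0.5]
top tube_mid [ 0.9 -3.2]
top kick_foot [-0.7  1.2]
top frame [-1.8  0.4]
side bed [ 3.8 -0.5]
side bolt_knob [-0.3 -0.1]
side tube_mid [-1.1  0.2]
side kick_foot [-0.6  1.9]
side frame [-0.3 -2.1]
top bed [-0.3  1.3]
top bolt_knob [-0.8 -0.5]
top tube_mid [-2.1 -0.8]
top kick_foot [2.1 2.6]
top frame [1.2 1.1]
side bed [0.3 0.4]
side kick_foot [ 0.1 -0.1]
side frame [-2.1  2.6]
top bed [ 0.1 -0.6]
top bolt_knob [ 0.8 -0.5]
top tube_mid [-1.8 -0.4]
top kick_foot [0.  0.1]
top frame [1.  2.5]
side bed [ 1.9 -0. ]
side bolt_knob [ 2.  -0.7]
side tube_mid [-2.  -1.8]
side kick_foot [-0.1 -0.3]
side frame [0.6 1.1]
2.5 [-3.0793 -0.6221 -0.    ]
0.0187
```

View pics/top1.png

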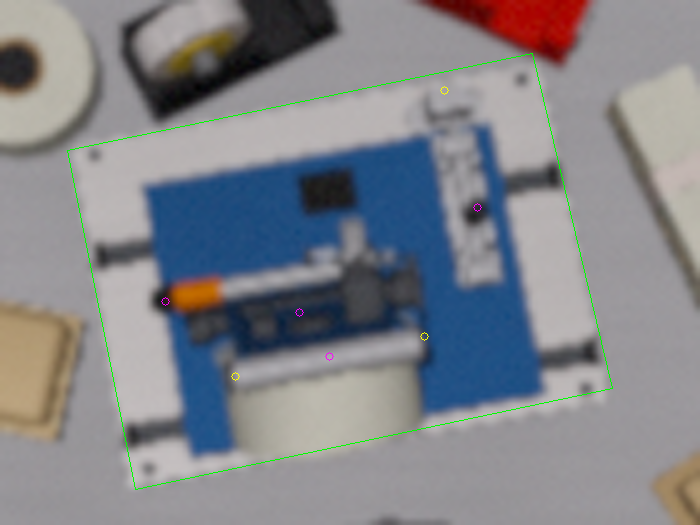

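View pics/side1.png

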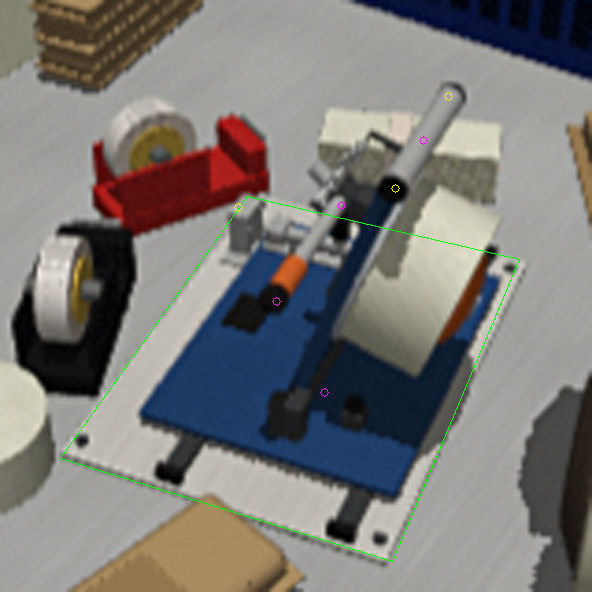

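Both overlays agree with the pictures to about 1 px: the bed outline falls on its edges, and the knob, tube and foot markers land on their parts. Next is the bolt. I'll straddle the knob biased 4 mm towards home, grip it and push until the force rises.

```bash
cat >> h.py <<'E'
from scipy.spatial.transform import Rotation as Ro
P0=np.array([.5282,-.0245,.2034])
ex=np.array([np.cos(P0[2]),np.sin(P0[2]),0]); ey=np.array([-ex[1],ex[0],0]); ez=np.array([0,0,1.])
W=lambda b: bed_to_w(P0,b)[0]
def rot(zb,sgn,roll_axis=None):
    """tool z given in bed frame; tool y = sgn * bed x made perpendicular to z"""
    z=zb[0]*ex+zb[1]*ey+zb[2]*ez; z/=np.linalg.norm(z)
    y=sgn*(ex-z*(ex@z)); y/=np.linalg.norm(y)
    return Ro.from_matrix(np.c_[np.cross(y,z),y,z]).as_rotvec()
def fb():
    f=np.array(current_wrist_force()); return np.array([f@ex,f@ey,f[2]])
def tb():
    d=np.array(current_tool_pos())-[P0[0],P0[1],0]; return np.array([d@ex,d@ey,d[2]])
E
python3 - <<'E'
from h import *
np.set_printoptions(precision=4,suppress=True)
q=np.array(current_q())
for s in(1,-1):
    for b,z in(([.039,-.13,.2],[0,0,-1]),([.01,.065,.2],[0,-.39,-.92]),([-.07,0,.24],[.2955,0,-.955]),([0,0,.24],[0,0,-1])):
        k=inverse_kinematics(W(b),rot(z,s)); print(s,b,k if k is None else np.array(k))
E
```

```text
1 [0.039, -0.13, 0.2] [-0.3645  0.2348  1.4006 -0.      1.5062 -0.5679]
1 [0.01, 0.065, 0.2] [ 0.1715  0.0745  1.6372 -0.4051  1.4287  0.026 ]
1 [-0.07, 0, 0.24] [-0.3654 -0.2903  1.8603  0.1651  1.3198 -0.5896]
1 [0, 0, 0.24] [-0.1921  0.0509  1.529  -0.      1.5616 -0.3955]
-1 [0.039, -0.13, 0.2] [-0.3645  0.2348  1.4006 -0.      1.5062  2.5737]
-1 [0.01, 0.065, 0.2] None
-1 [-0.07, 0, 0.24] [-0.3654 -0.2903  1.8603  0.1651  1.3198  2.552 ]
-1 [0, 0, 0.24] [-0.1921  0.0509  1.529  -0.      1.5616  2.7461]
```

Run:
```python
from h import *
np.set_printoptions(precision=4,suppress=True)
D=rot([0,0,-1],1)
goto(W([.039,-.13,.2]),D); set_gripper(.06)
f0=fb(); move_l(W([.039,-.13,.05]),.12); print('down',tb(),fb()-f0)
set_gripper(.0); print('grip',current_grip_width(),current_finger_force(),fb()-f0,current_clock())
for n in('side','top'): cv2.imwrite(f'pics/{n}2.png',cv2.resize(camera(n)[120:280,250:410,::-1],None,fx=3,fy=3))
x=.039; f1=fb()
while x<.085:
    x+=.006 if x<.06 else .0015
    move_l(W([x,-.13,.05]),.05); f=fb()-f1
    print(round(x,4),tb()[0].round(4),f.round(1),current_grip_width())
    if abs(f[0])>12: break
print(current_clock())
cv2.imwrite('pics/both3.png',np.hstack([cv2.resize(camera(n)[120:280,270:400,::-1],None,fx=3,fy=3) for n in('side','top')]))
```

```text
down [ 0.0394 -0.1302  0.0508] [ 0.1178  0.8039 -0.9586]
grip 0.014330364479351267 58.454697132110596 [-1.6399  1.2356  5.4576] 6.6917
0.045 0.0455 [ 4.9 -1.1 -2. ] 0.014375642949876862
0.051 0.0514 [ 4.4 -3.4 -1.5] 0.013972109087027519
0.057 0.0574 [ 3.8 -3.  -0.4] 0.014295363473677124
0.063 0.0633 [ 4.  -3.2 -2.6] 0.014128955442655975
0.0645 0.0645 [ 3.1 -3.9 -0.6] 0.014002204411585333
0.066 0.0654 [-4.1 -3.7  2.5] 0.014324849975617364
0.0675 0.0656 [-15.3  -2.4   6.2] 0.014067386761246421
8.6083
```

View pics/both3.png

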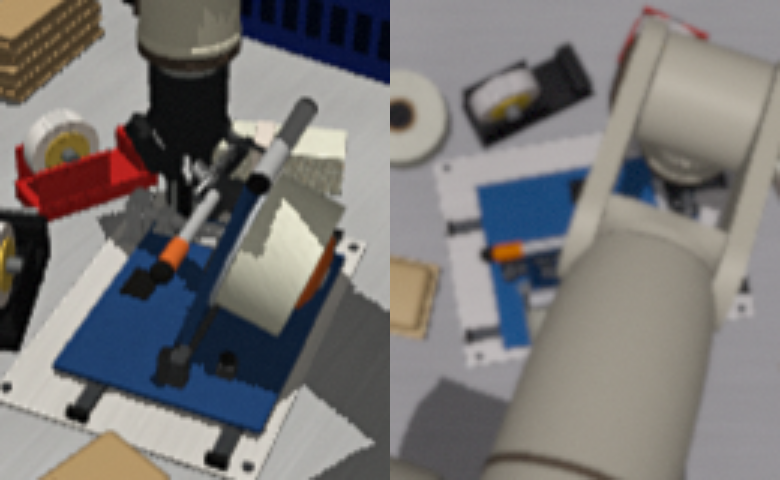

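The side picture shows the fingers on the knob near (190,210) and the bolt bar reaching into the keeper. The bolt stopped about 4 mm short of the nominal end in my frame, which could just be pose error. I'll press harder and wiggle sideways to test whether it is engaged, then let go and measure the knob.

Run:
```python
from h import *
np.set_printoptions(precision=4,suppress=True)
def m(x,y): move_l(W([x,y,.05]),.04); print((x,y),tb().round(4),fb().round(1))
m(.0675,-.13)
for y in(-.128,-.126,-.128,-.130,-.132,-.134,-.132,-.13):
    m(.0665,y)
    if y in(-.13,-.128): m(.0685,y)
m(.0695,-.13)
m(.0665,-.13)
set_gripper(.06); move_l(W([.066,-.13,.2]),.2); goto(W([.06,.16,.3]),rot([0,0,-1],1))
from collections import defaultdict
d=defaultdict(list)
for i in range(4):
    for n in('top','side'):
        camera(n)
        for t in('bolt_knob','bed','tube_mid'):
            r=pinpoint(t,n)
            if r: d[t,n].append(np.array(r[0]['xy'])*[640,400])
for k,v in d.items():
    t=k[0]; print(k,np.round(v,1).tolist(),'model b=0/.035',proj(k[1],W(pt(t)))[0], proj(k[1],W(pt(t,b=.035)))[0])
cv2.imwrite('pics/both4.png',np.hstack([cv2.resize(camera(n)[130:250,290:390,::-1],None,fx=4,fy=4,interpolation=cv2.INTER_CUBIC) for n in('side','top')]))
print(current_clock())
```

```text
(0.0675, -0.13) [ 0.0656 -0.1303  0.0502] [-17.4  -3.4  13.5]
(0.0665, -0.128) [ 0.0654 -0.1285  0.0503] [-10.1  -3.6  11.1]
(0.0685, -0.128) [ 0.0658 -0.1285  0.05  ] [-25.4  -2.8  16.8]
(0.0665, -0.126) [ 0.0654 -0.128   0.0504] [ -9.2 -16.    6. ]
(0.0665, -0.128) [ 0.0655 -0.1287  0.0503] [-9.6 -5.2  9.3]
(0.0685, -0.128) [ 0.0658 -0.1287  0.05  ] [-25.   -5.   15.9]
(0.0665, -0.13) [ 0.0654 -0.1302  0.0503] [-10.   -0.8  10.1]
(0.0685, -0.13) [ 0.0658 -0.1302  0.05  ] [-26.2  -1.1  17.4]
(0.0665, -0.132) [ 0.0654 -0.132   0.0502] [-9.8  0.8 11.6]
(0.0665, -0.134) [ 0.0654 -0.1333  0.0502] [-11.    4.8  12.5]
(0.0665, -0.132) [ 0.0654 -0.1318  0.0502] [-10.    1.   12.3]
(0.0665, -0.13) [ 0.0654 -0.1301  0.0503] [-9.9  0.1 12.1]
(0.0685, -0.13) [ 0.0658 -0.1301  0.05  ] [-26.6   0.4  18.9]
(0.0695, -0.13) [ 0.0659 -0.1301  0.0499] [-34.5   0.8  21.6]
(0.0665, -0.13) [ 0.0654 -0.1301  0.0502] [-9.7 -0.1 10.6]
('bolt_knob', 'top') [[362.7, 177.8], [365.8, 176.8], [361.8, 178.5], [364.8, 181.4]] model b=0/.035 [364.9811 185.9128] [362.699  176.1038]
('bed', 'top') [[330.2, 205.2], [329.2, 208.4], [329.4, 206.0], [329.6, 204.9]] model b=0/.035 [329.4999 206.9568] [329.4999 206.9568]
('tube_mid', 'top') [[436.0, 235.7], [335.5, 215.0], [335.4, 217.7], [335.0, 217.9]] model b=0/.035 [335.4819 215.8219] [335.4819 215.8219]
('bolt_knob', 'side') [[332.1, 183.2], [332.8, 182.5], [333.7, 185.7], [333.8, 186.0]] model b=0/.035 [341.7566 185.0683] [330.7965 182.53  ]
('bed', 'side') [[335.8, 234.6], [334.7, 235.0], [333.4, 237.1], [336.7, 236.7]] model b=0/.035 [337.1477 235.4541] [337.1477 235.4541]
('tube_mid', 'side') [[364.8, 169.5], [366.4, 168.4], [365.8, 167.9], [366.6, 166.6]] model b=0/.035 [363.8635 167.5435] [363.8635 167.5435]
16.7333
```

View pics/both4.png

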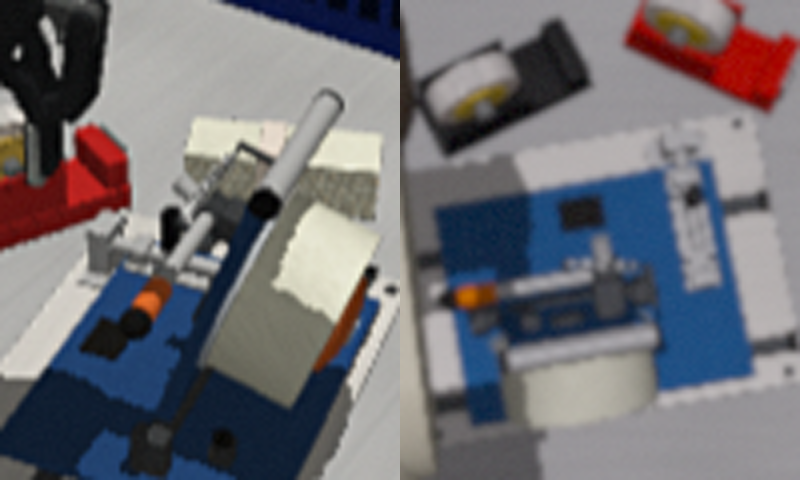

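The side crop shows the knob at about (172,230) and the bar running to the keeper at (105,245). The carriage is blocked sideways. The knob travel from the detections looks nearer 30 mm than 35 mm, so I'll measure it sub-pixel against the first pictures.

Run:
```python
from h import *
np.set_printoptions(precision=2,suppress=True)
for n in('top','side'):
    a=cv2.imread(f'pics/{n}0.png'); b=camera(n)[...,::-1].copy(); cv2.imwrite(f'pics/{n}5.png',b)
    for im,bv in((a,0),(b,.035)):
        u=proj(n,W(pt('bolt_knob',b=bv)))[0]; v=proj(n,W([.035+bv,-.13,.05]))[0]; c=(u+v)/2
        x0,y0=(c-[9,9]).astype(int); g=im[y0:y0+20,x0:x0+20].max(2).astype(float)
        w=np.clip(75-g,0,None); yy,xx=np.mgrid[:20,:20]
        print(n,bv,'pred top/low',u,v,'blob',(w*xx).sum()/w.sum()+x0,(w*yy).sum()/w.sum()+y0,'n',(w>0).sum())
    # keeper-referenced strip
s=[cv2.resize(cv2.imread(f'pics/{f}.png')[y0:y0+36,x0:x0+44],None,fx=9,fy=9,interpolation=cv2.INTER_CUBIC) for f,x0,y0 in(('side0',306,170),('side5',306,170),('top0',342,160),('top5',342,160))]
cv2.imwrite('pics/cmp5.png',np.vstack([np.hstack(s[:2]),np.hstack(s[2:])])[:600])
```

```text
top 0 pred top/low [364.98 185.91] [364.13 187.49] blob 364.7016129032258 187.09677419354838 n 14
top 0.035 pred top/low [362.7 176.1] [361.9  177.87] blob 362.84565916398714 178.7942122186495 n 14
side 0 pred top/low [341.76 185.07] [341.54 192.53] blob 344.97558818326553 188.3757297010437 n 190
side 0.035 pred top/low [330.8  182.53] [330.75 189.96] blob 332.58376963350787 186.8492894540015 n 62
```

View pics/cmp5.png

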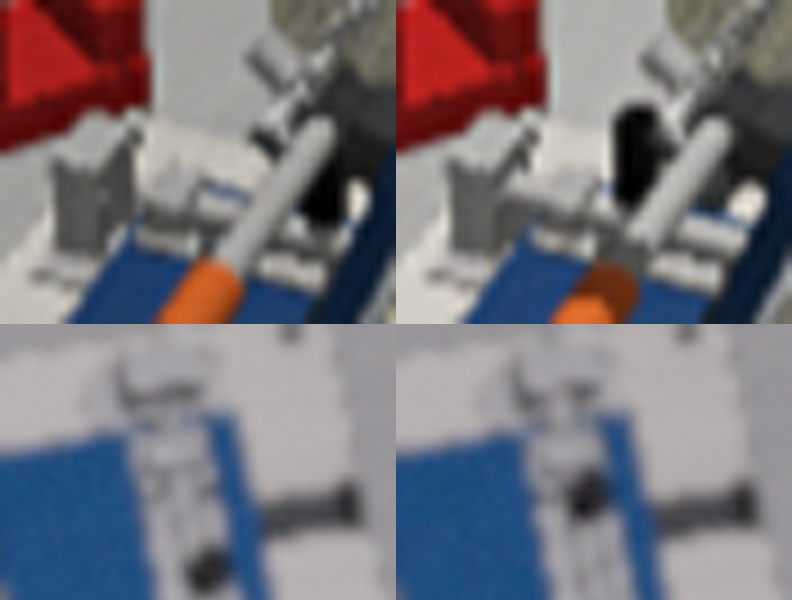

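Between the pictures the knob moved about 31 mm in both views, and the bar has entered the keeper. A fingertip may have caught on something before the end. I'll check by pushing the knob from behind with shut fingers, held higher, until it stops hard.

Run:
```python
from h import *
np.set_printoptions(precision=4,suppress=True)
D=rot([0,0,-1],1)
goto(W([.030,-.13,.2]),D); set_gripper(0)
move_l(W([.030,-.13,.058]),.2); f0=fb(); print('w',current_grip_width(),tb(),f0)
x=.036; move_l(W([x,-.13,.058]),.08); print(tb()[0].round(4),(fb()-f0).round(1))
while x<.062:
    x+=.0015; move_l(W([x,-.13,.058]),.05); f=fb()-f0
    print(round(x,4),tb()[[0,1]].round(4),f.round(1))
    if f[0]<-22: break
move_l(W([x-.008,-.13,.058]),.1); move_l(W([x-.008,-.13,.2]),.2); goto(W([.06,.16,.3]),D)
b=camera('top')[...,::-1].copy(); cv2.imwrite('pics/top6.png',b); cv2.imwrite('pics/side6.png',camera('side')[...,::-1])
for f in('top0','top5','top6'):
    im=cv2.imread(f'pics/{f}.png'); c=(364,187) if f=='top0' else (362,178); x0,y0=c[0]-6,c[1]-6
    w=np.clip(90-im[y0:y0+13,x0:x0+13].max(2).astype(float),0,None); yy,xx=np.mgrid[:13,:13]; print(f,(w*xx).sum()/w.sum()+x0,(w*yy).sum()/w.sum()+y0)
print(current_clock())
```

```text
w 0.00017974828303309845 [ 0.0305 -0.1303  0.0592] [ 0.3482 -0.205   0.9573]
0.0367 [-0.9 -0.1 -1.2]
0.0375 [ 0.0376 -0.13  ] [-0.8  0.  -1.4]
0.039 [ 0.039 -0.13 ] [-0.5  1.1 -0.8]
0.0405 [ 0.0406 -0.13  ] [-0.9 -0.5 -1. ]
0.042 [ 0.042 -0.13 ] [ 0.2  0.2 -0.9]
0.0435 [ 0.0435 -0.13  ] [-0.4  1.3 -0.8]
0.045 [ 0.0441 -0.13  ] [-9.1  0.6  1.9]
0.0465 [ 0.0445 -0.13  ] [-20.1   0.4   5.7]
0.048 [ 0.045 -0.13 ] [-30.1   0.8  10.9]
top0 364.68869936034116 187.12366737739873
top5 362.82689075630253 178.7731092436975
top6 362.8534923339012 178.7274275979557
24.1
```

The knob met a hard stop straight away, with no fingers near the guides. To settle it, I'll measure the full stroke: grip the knob, wiggle it without axial load, draw it back to its rear stop and shoot it home again.

Run:
```python
from h import *
np.set_printoptions(precision=4,suppress=True)
D=rot([0,0,-1],1); z=.054
goto(W([.0656,-.1305,.2]),D); set_gripper(.06); move_l(W([.0656,-.1305,z]),.2); set_gripper(0); f0=fb()
def m(x,y,v=.06):
    move_l(W([x,y,z]),v); f=fb()-f0; print((round(x,4),y),tb()[:2].round(4),f.round(1)); return f
m(.063,-.1305)
for y in(-.126,-.1305,-.135,-.1305): m(.063,y)
for x in(.055,.045,.038): m(x,-.1305)
x=.038
while x>.024:
    x-=.002
    if m(x,-.1305)[0]>14: break
m(.045,-.1305); m(.060,-.1305); x=.060
while x<.074:
    x+=.002
    if m(x,-.1305)[0]<-18: break
print(current_clock())
```

```text
(0.063, -0.1305) [ 0.0632 -0.1306] [ 3.7  0.9 -2.4]
(0.063, -0.126) [ 0.0633 -0.1283] [  3.8 -19.2  -7.3]
(0.063, -0.1305) [ 0.0632 -0.1314] [ 2.8 -5.6 -2.2]
(0.063, -0.135) [ 0.0632 -0.134 ] [ 2.3 10.   1.4]
(0.063, -0.1305) [ 0.0633 -0.1302] [ 3.5  2.3 -1.4]
(0.055, -0.1305) [ 0.0551 -0.1303] [ 2.7  3.1 -0.8]
(0.045, -0.1305) [ 0.0451 -0.1303] [ 1.8  2.4 -1.3]
(0.038, -0.1305) [ 0.0381 -0.1303] [ 4.1  2.5 -1.7]
(0.036, -0.1305) [ 0.0364 -0.1304] [ 5.   3.5 -1.2]
(0.034, -0.1305) [ 0.0344 -0.1304] [ 4.8  2.1 -1.1]
(0.032, -0.1305) [ 0.0324 -0.1304] [ 4.6  2.6 -1.9]
(0.03, -0.1305) [ 0.0304 -0.1304] [ 4.3  3.4 -1.4]
(0.028, -0.1305) [ 0.03   -0.1305] [18.3  1.6 -8.2]
(0.045, -0.1305) [ 0.0459 -0.1309] [ 7.4 -0.4 -1.5]
(0.06, -0.1305) [ 0.0609 -0.1312] [ 6.9 -4.3 -2.7]
(0.062, -0.1305) [ 0.0626 -0.1312] [ 5.8 -5.1 -2.1]
(0.064, -0.1305) [ 0.0645 -0.1312] [ 5.2 -5.7 -1.9]
(0.066, -0.1305) [ 0.0655 -0.1312] [-5.2 -3.6  1.4]
(0.068, -0.1305) [ 0.0659 -0.1311] [-19.9  -2.6   8.6]
32.4417
```

The stroke is 30.4 to 65.6 mm, which is exactly 35 mm, so the bolt is fully home and the carriage is locked. It also shows the bed origin sits 4 mm towards -x from my fit, so I'll apply that. Next is the kickstand.

```bash
cat >> h.py <<'E'
P0[:2]+= -.004*ex[:2]-.0005*ey[:2]
def fpose(fp,th): return W(fr_to_bed(fp,th)[0])
def tubepose(th,back=0.): # TCP pose gripping tube at lean th
    return fpose([0,0,.215-.0187+back],th), rot([-np.sin(th),0,-np.cos(th)],1)
E
python3 - <<'E'
from h import *
np.set_printoptions(precision=4,suppress=True)
set_gripper(.06); p=np.array(current_tool_pos()); move_l(p+[0,0,.16],.25)
set_gripper(0)
t=.4; zb=np.array([0,-np.sin(t),-np.cos(t)]); R=rot(zb,1)
piv=np.array([.038,-.035,.115]); y=np.array([0,1,0]); d=np.array([.325,0,-.946])
def c(a,h): 
    b=fr_to_bed(piv+.1*(y*np.cos(a)+d*np.sin(a)),-.3)[0]+[.003,0,0]
    return W(b-zb*h)
goto(c(0,.10),R); f0=fb(); move_l(c(0,.016),.15); print('over',(fb()-f0).round(1),current_clock())
for a in(.1,.25,.4,.55,.7,.8,.9,1.0,1.1):
    move_l(c(a,.007),.08); f=fb()-f0; print(a,tb().round(3),f.round(1))
    if np.linalg.norm(f)>20: break
print(current_clock())
q,Rq=tubepose(-.3,.09)
move_l(c(a,.15),.3); goto(q,Rq); set_gripper(.07)
r={n:[] for n in('top','side')}
for n in r:
    im=camera(n); cv2.imwrite(f'pics/{n}7.png',im[...,::-1]); print(n,[(np.round(np.array(x['xy'])*[640,400],1),x['conf']) for x in pinpoint('kick_foot',n)[:2]],[proj(n,W(pt('kick_foot',a=a)))[0] for a in(0,1.571)])
cv2.imwrite('pics/both7.png',np.hstack([cv2.resize(cv2.imread(f'pics/{n}7.png')[130:250,280:400],None,fx=3.3,fy=3.3,interpolation=cv2.INTER_CUBIC) for n in('side','top')]))
print(current_clock())
E
```

```text
over [0.3 0.4 0.9] 36.0417
0.1 [0.011 0.067 0.159] [ 0.3 -0.4  3.7]
0.25 [0.02  0.065 0.147] [0.9 1.5 2.1]
0.4 [0.028 0.06  0.135] [-1.2  0.8  1.4]
0.55 [0.036 0.053 0.125] [-0.6 -0.1  1.1]
0.7 [0.043 0.044 0.115] [-1.6  1.   1.1]
0.8 [0.048 0.037 0.109] [-0.7  1.   1.1]
0.9 [0.051 0.03  0.104] [-0.6  0.5  0.3]
1.0 [0.055 0.021 0.099] [-0.   0.8  0.5]
1.1 [0.058 0.013 0.095] [-0.3  0.3  0.6]
38.85
top [(array([336.7, 183.4]), 0.59)] [array([302.9499, 205.9533]), array([335.4536, 182.214 ])]
side [(array([365.8, 169.1]), 0.64), (array([319.8, 205.8]), 0.49)] [array([325.7789, 211.1625]), array([318.1167, 205.5644])]
41.25
```

View pics/both7.png

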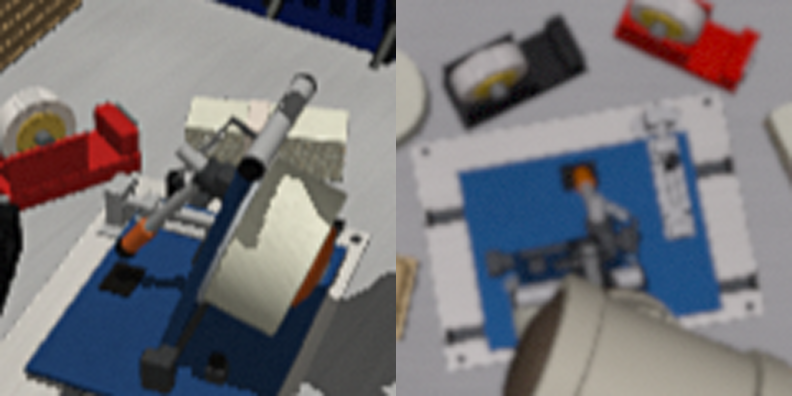

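The leg is down: the foot is detected at top (336.7,183.4) and side (319.8,205.8), matching the model at 1.571 rad. Before descending I'll check where the gripper is relative to the tube.

Run:
```python
from h import *
np.set_printoptions(precision=4,suppress=True)
print(current_tool_pos(),tb(),tubepose(-.3,.09),current_grip_width())
for n in('side','top'): print(n,proj(n,[current_tool_pos(),fpose([0,0,.215],-.3)]))
for th in(-.3,0): print(inverse_kinematics(*tubepose(th)))
s=np.hstack([cv2.imread(f'pics/{n}7.png')[60:260,280:480] for n in('side',)]); cv2.imwrite('pics/s7.png',cv2.resize(s,None,fx=2.8,fy=2.8))
```

```text
[ 0.4415 -0.0429  0.3136] [-0.0846 -0.      0.3136] (array([ 0.4415, -0.0429,  0.3135]), array([1.8523, 2.2734, 0.3436])) 0.06985710115758052
side [[376.4116 144.4084]
 [365.5422 167.7791]]
top [[338.3925 221.5743]
 [335.9359 217.1046]]
[-0.3549 -0.268   1.8689  0.1638  1.2877 -0.5841]
[-0.196   0.0443  1.5434 -0.      1.5539 -0.3994]
```

View pics/s7.png

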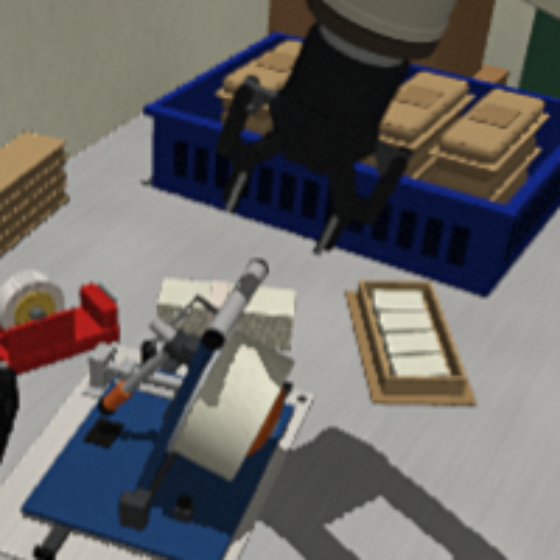

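The jaws at (235,190) and (320,245) straddle the tube axis squarely, in line with the frame. I'll descend, grip and raise the stand along the hinge arc until I feel the kickstand stop.

Run:
```python
from h import *
np.set_printoptions(precision=4,suppress=True)
f0=fb(); move_l(tubepose(-.3)[0],.1); print('at',(fb()-f0).round(1),tb().round(4))
set_gripper(0); print('grip',current_grip_width(),current_finger_force(),(fb()-f0).round(1),current_clock())
for th in(-.25,-.2,-.15,-.1,-.05,-.025,0):
    p,R=tubepose(th); move_l(p,.04,rot=R); f=fb()-f0; print(th,tb().round(4),f.round(1),round(current_grip_width(),4))
    if np.linalg.norm(f)>25: break
print(current_clock())
for n in('top','side'): cv2.imwrite(f'pics/{n}8.png',camera(n)[...,::-1])
cv2.imwrite('pics/s8.png',cv2.resize(cv2.imread('pics/side8.png')[60:260,260:460],None,fx=2.8,fy=2.8))
```

```text
at [-0.7 -0.3  0.8] [-0.0579 -0.0001  0.2282]
grip 0.015935545311387214 59.530890583992004 [23.5  1.6  0.2] 42.8333
-0.25 [-0.0481 -0.0004  0.2312] [-4.4 -1.4  9.6] 0.0162
-0.2 [-0.0385 -0.0006  0.2335] [-5.4 -3.1 11.3] 0.0159
-0.15 [-0.0287 -0.0006  0.2353] [-4.4 -3.6 12.5] 0.0157
-0.1 [-0.0189 -0.0007  0.2367] [-4.  -3.2 13.6] 0.0161
-0.05 [-0.009  -0.0007  0.2375] [-2.5 -3.4 14.5] 0.0158
-0.025 [-0.0041 -0.0006  0.2377] [-1.9 -2.4 14.6] 0.0159
0 [ 0.0008 -0.0006  0.2379] [-1.1 -1.3 15.7] 0.0161
45.3417
```

View pics/s8.png

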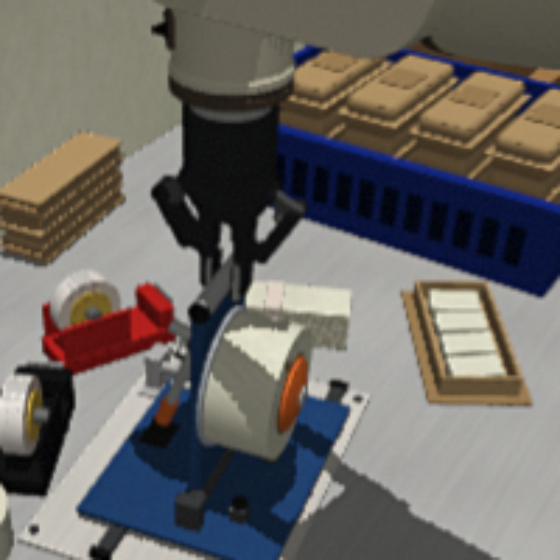

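The stand is up: the side picture shows the plate vertical, the tube in the fingers and the foot over the black pad. The grip offset suggests it is about 0.01 rad short of upright, so I'll creep forward until I feel the kickstand stop and then ease off slightly.

Run:
```python
from h import *
np.set_printoptions(precision=4,suppress=True)
th=0; f0=fb(); pf=f0
while th<.06:
    th+=.006; p,R=tubepose(th); move_l(p,.02,rot=R); f=fb(); print(round(th,3),tb().round(4),f.round(1))
    if f[0]-f0[0]<-9: break
hit=th-.008
p,R=tubepose(hit-.012); move_l(p,.02,rot=R); sleep(.3); print('final',hit-.012,tb().round(4),fb().round(1),current_grip_width(),current_clock())
for n in('top','side'): cv2.imwrite(f'pics/{n}9.png',camera(n)[...,::-1])
for t in('bolt_knob','kick_foot','tube_mid'): print(t,[(np.array(x['xy'])*[640,400]).round(1) for x in pinpoint(t,'side')[:1]],proj('side',W(pt(t,th=0,b=.035,a=1.571))))
```

```text
0.006 [ 0.0018 -0.0006  0.2379] [-0.6 -3.6 14.8]
0.012 [ 0.003  -0.0006  0.2379] [-1.3 -2.6 14.5]
0.018 [ 0.0042 -0.0007  0.2379] [-1.3 -3.7 15.2]
0.024 [ 0.0053 -0.0007  0.2379] [-1.3 -3.3 14. ]
0.03 [ 0.0065 -0.0007  0.2378] [-1.2 -3.3 14.7]
0.036 [ 0.0077 -0.0007  0.2378] [-0.9 -3.3 15.9]
0.042 [ 0.0087 -0.0007  0.2378] [-2.4 -3.4 16.2]
0.048 [ 0.0095 -0.0007  0.2378] [-6.5 -3.3 18.2]
0.054 [ 0.0103 -0.0007  0.2378] [-10.6  -3.5  20. ]
final 0.03399999999999999 [ 0.0072 -0.0006  0.2378] [-0.6 -2.2 15.3] 0.016026408610833705 48.3417
bolt_knob [] [[332.0986 182.7266]]
kick_foot [] [[317.4249 211.6029]]
tube_mid [array([424.4, 182.8])] [[340.4411 159.0578]]
```

Run:
```python
from h import *
print(current_finger_force(),current_clock(),sign_off())
```

```text
the job is handed in; nothing more can be done
61.87250733375549 48.5917 None
```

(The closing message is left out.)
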